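Stack the bins over a flanged hub

ROBOT

A 6-joint arm with a two-finger parallel gripper is mounted at the origin on the work surface. World frame = base frame: x ahead of the robot, y to its left, z up, the work surface at z = 0. Lengths are in mm, angles in rad, forces in N, time in s.
With the tool pointing down it reaches from about 350 to 875 mm from the base axis. Payload 4.2 kg.
Tool frame: the origin (TCP) lies midway between the tips of the shut fingers; the grasp point (between the pads) lies 19 mm behind it; z points along the fingers, y is the line along which they close (so a half turn about z gives the same grasp; the last joint's range is limited). The gripper opens to 85 mm and grips with 20 to 120 N. Pads are 22 mm wide; open, the fingers measure 114 mm over their backs; the gripper's body (76 mm by 85 mm) begins 54 mm behind the grasp point. The pads swing forward as they close: fully open they stand 13 mm farther back than shut.
Start: joints at [-1.02, 0.385, 0.008, 0, -1.194, -0.259], TCP at [179.814, -598.553, 231.312] pointing down, gripper open.
Joint ranges: [-3.14, 3.14], [-1.21, 2.06], [-1.07, 1.41], [-3.16, 2.05], [-2.99, -0.16], [-3.1, 3.1]. Speed limits (rad/s): [2.79, 2.79, 3.14, 3.14, 3.14, 3.14].

INTERFACE

Orientations are given as a unit quaternion [x, y, z, w].
In Python, from bench import arm gives the robot as it stands. The module is installed in compiled form; this text tells all that it offers.
- The arm moves only by the shell command python3 -m handwheel 'ROWS' [OPENING]. ROWS is JSON, a list of rows, each an object of numbers: "x", "y", "z": the shift along the world's x, y, z each as a share of 20 cm, from -1 to 1; "ax", "ay", "az": the turn, a rotation vector about the world's x, y, z each as a share of 90 degrees, from -1 to 1. In form: [{"x": .., "y": .., "z": .., "ax": .., "ay": .., "az": ..}, ...]. A call has exactly 8 rows; each row shifts and turns the commanded pose from where the row before left it; what a row does not reach is not made up. A row lasts 1/10 s, in which the tool goes at most 50 mm and 8.59 degrees, less where a joint would pass 70% of its speed; a pose out of reach is approached as far as the arm can. A call with a number of a shift or a turn outside -1 to 1 is refused whole. A call with a gripper value outside its range is refused whole. OPENING is the opening, from -1 (shut) to 1 (fully open), set as the call begins (- or left out, the last holds). The fingers move at their own pace and stop on an object; the grip force is fixed at half the most. Time passes only in rows, so rows that do not move let the fingers close, or fill a call up. It gives the time, the measured TCP pose, the force, the opening and the grip force at its end, in the units of the state.
- arm.read_state(): the state, without advancing time (a new reading comes with each control period).
- arm.get_image(name): name is "scene" or "side" or "wrist"; returns the picture (420x560x3 uint8, red, green, blue); there is no depth.
- arm.camera_params(name): a dict with "K" (3x3 intrinsics, pixels), "position" and "orientation" of the camera in the world. Camera axes: x right, y down, z forward; pixel columns grow to the right and rows downward; lengths in mm; the calibration is good to about 2 mm. The wrist camera is an equidistant fisheye: a pixel r from the principal point sees the ray r / f radians off the axis. A picture is of the moment at which its call begins: read the wrist's pose just before it. camera_params takes no time and is no camera call; for the wrist camera it gives the pose at the moment of the call.
- arm.job_done(): hands the job in; it is judged then, once.
The state is a dict: "clock": time; "joints": joint angles; "joint_vel": joint speeds; "joint_efforts": joint torques, N m; "position": TCP position; "ee_rot": TCP orientation; "contact_force": force on the tool from outside, world axes, zero at the start; "wrist_torque": the same for the moment, N m; "gripper_width": finger opening in mm; "grasp_force": force on a finger pad.
Only numpy, scipy, OpenCV 4.12 (cv2) and the standard library are available. Lean on these libraries where they do the work, as an engineer would, in place of code of your own. Each camera call takes 0.05 s, during which the arm holds its last target. There are 200 camera calls.

TASK

Put the flanged steel hub into the lower blue bin on the sloping rack, standing on its flange, and then stack the upper bin on the lower one turned half a turn end for end from how it is nested now, so that it rests flat on the four ledges inside it and clears the hub. The upper bin is nested in the lower one at the start, so lift it out and put it aside first. Set things down rather than dropping them, do not tip the bin over, and leave the pipe elbow, the spray can and the carton where they are.

Things in the scene. Friction and masses are not known exactly. Their poses are not given: they have to be found in the camera images.
- lower_bin: Lower blue bin, fixed on the rack, long side up a 27 degree slope, low end towards the robot. Origin: centre of its underside, 85 mm above the bench. Own x: along its length, up the slope, away from the robot; y across; z square to the slope, leaning to the robot. 90 high; walls 3 thick, leaning out: outside 160 x 100 at the foot, 193 x 133 over the rim. Floor 4 thick.
- ledges (a point): Middle of the ledges in the lower bin, 74 mm above its underside, on its centre line; axes of that bin. Four posts stand against the long walls inside, at x = -60 and x = +20 on both sides; their flat tops are the ledges. Each is 22 long in x; inner faces at y = +-36 (72 clear between).
- upper_mid (a point): Centre of the upper bin (loose, 0.3 to 0.46 kg), 45 mm above its underside; x along its length, z out of its mouth. Blue, outside sizes as the lower bin, but with four pockets in the foot of its long walls at own x = -60 and +20, 36 long, 34 high, that take the posts. Starts nested, facing as the lower bin, underside 40 above the lower one's, 2 to 3 mm play.
- upper_bar (a point): Centre of the upper bin's carrying bar, 47 mm above upper_mid: straight, along the bin's y over its middle, 14 thick in x, 16 high, 120 long; the bin is open 75 deep below it. Turned half a turn the bin rests on the ledges: underside 74 above the lower one's (this point 166), about 7 mm play each way at the walls.
- upper_end (a point): A point on the upper bin half-way up, 80 mm towards its own +x end from its centre. At the start this end lies up the slope; when stacked it must lie down the slope.
- hub_mid (a point): Centre of the flanged hub (bare steel, 0.44 to 0.66 kg), 30 mm above its underside; z is its axis, up. Round flange 66 across, 10 thick, below; round boss 40 across above; 60 high overall. Stands on its flange on the bench to the robot's right. In the sloping bin it may slide down to the end wall, which does no harm; the stacked bin clears it by 10.
- rack: Dark steel rack under the lower bin, fixed; foot 190 x 132 mm; origin on the bench under the middle of the lower bin; x, level, away from the robot, along the bins. Its height, 85 mm, is to the lower bin's underside. The bench to the robot's left, x 0.36 to 0.52 m, y 0.20 to 0.42 m, is free: the upper bin can stand there meanwhile.
- elbow: Bystander: grey pipe elbow lying on the bench, legs about 65 long, 44 across at the collars; origin: under its middle, on the bench. Leave it.
- spray_can_c (a point): Bystander: green spray can, 54 across, 150 high, standing on the bench; this point 75 up on its axis. Leave it.
- carton: Bystander: cardboard box 100 x 80 x 70, origin at the centre of its underside. Leave it.
Things that resemble listed ones, but are neither listed nor needed, are in the scene too. Leave any green, orange or red look-alike of the part that bears hub_mid alone.

How it is judged (in metres and radians):
On the way:
1. the hub stands on its flange in the lower bin, let go (x of hub_mid in the frame of lower_bin between -0.062 and 0.062 m and y of hub_mid in the frame of lower_bin between -0.035 and 0.035 m and z of hub_mid in the frame of lower_bin between 0.026 and 0.042 m and angle between the z axis of hub_mid and the z axis of lower_bin, either way round below 0.12 rad and angle between hub_mid's own z axis and vertical below 1 rad and contact force between the fingers and hub below 0.2 N), for 0.2 s.
At the end, for the whole second after the job is handed in: Hub on its flange on the lower bin's floor (axis within 7 deg of the bin's z, middle within 62 x 35 mm). Upper bin turned half a turn, on the ledges: centre 114-124 mm over the lower underside, within 12 mm of its middle, level with it within 3.4 deg, not touching the hub. At rest (x of hub_mid in the frame of lower_bin between -0.062 and 0.062 m and y of hub_mid in the frame of lower_bin between -0.035 and 0.035 m and z of hub_mid in the frame of lower_bin between 0.026 and 0.042 m and angle between the z axis of hub_mid and the z axis of lower_bin, either way round below 0.12 rad and angle between hub_mid's own z axis and vertical below 1 rad and x of upper_mid in the frame of lower_bin between -0.012 and 0.012 m and y of upper_mid in the frame of lower_bin between -0.012 and 0.012 m and z of upper_mid in the frame of lower_bin between 0.114 and 0.124 m and angle between the z axis of upper_mid and the z axis of lower_bin, either way round below 0.06 rad and angle between upper_mid's own z axis and vertical below 0.8 rad and x of upper_end in the frame of lower_bin below -0.06 m and contact force between upper_bin and hub below 0.3 N and linear speed of each of upper_bin, hub below 0.01 m/s).
It fails at once if a bystander (elbow, can or carton) is moved more than 30 mm (distance of any of elbow, spray_can_c, carton from where it was at the start of the episode above 0.03 m).
It fails at once if the upper bin is tipped more than 57 degrees (angle between upper_mid's own z axis and vertical above 1 rad).
It fails at once if the upper bin or the hub is let fall (over 0.7 m/s and not touched by the fingers) ((contact force between the fingers and upper_bin below 0.1 N and linear speed of upper_bin above 0.7 m/s) or (contact force between the fingers and hub below 0.1 N and linear speed of hub above 0.7 m/s)).
It also fails if it takes over 72 s, if anything falls off the work surface, if the arm or the gripper's body presses on something with over 40 N, if the wrist force passes 120 N, or if a joint passes its speed limit or range.

## Working session

There is one attempt and no reset: what is moved stays moved. The work goes in short steps, Python scripts to look and compute and a shell command to move; the robot and the scene stay as the last step left them, time stands still between calls to the robot, and variables do not carry over. Pictures are saved under pics/ and viewed, at most 13 in all, crops included, and the job is handed in when it is done.

```bash
mkdir -p pics; python3 - <<'E'
from bench import arm
import cv2,numpy as np
s=arm.read_state();print(s)
for n in("scene","side"):
    im=arm.get_image(n);cv2.imwrite(f"pics/{n}0.png",im[:,:,::-1])
    p=arm.camera_params(n);print(n,p)
print(arm.camera_params("wrist"))
im=arm.get_image("wrist");cv2.imwrite("pics/wrist0.png",im[:,:,::-1])
E
```

```text
{'clock': 0.0, 'joints': array([-1.02041717e+00,  3.85567482e-01,  6.61300765e-03, -4.82590487e-04,
       -1.19397253e+00, -2.58584177e-01]), 'joint_vel': array([-0.00064535, -0.00153819,  0.00019636, -0.00093252, -0.00038996,
        0.00135296]), 'joint_efforts': array([-1.98844104e-04, -3.92290378e+01,  1.88402188e+01,  4.18610975e+00,
       -4.60826734e-03, -1.27164643e-05]), 'position': array([ 179.63350766, -598.02393287,  230.21239121]), 'ee_rot': array([-1.45292273e-01,  9.89388180e-01,  1.06763183e-03, -2.13081825e-04]), 'contact_force': array([ 0.39739255, -0.3435543 ,  0.3407476 ]), 'wrist_torque': array([-0.02615507,  0.00283933,  0.00666171]), 'grasp_force': 0.0, 'gripper_width': 85.11992715555988}
scene {'K': array([[401.40924301,   0.        , 277.92300458],
       [  0.        , 401.40924301, 205.53870363],
       [  0.        ,   0.        ,   1.        ]]), 'position': array([1268.04177627,  -26.82914557,  858.09097246]), 'orientation': array([ 0.637845  ,  0.65907287, -0.28040953, -0.2831028 ])}
side {'K': array([[455.42179329,   0.        , 270.60368294],
       [  0.        , 455.42179329, 210.07100421],
       [  0.        ,   0.        ,   1.        ]]), 'position': array([-49.43383967, 792.24698197, 839.19518438]), 'orientation': array([-0.26877665,  0.83947635, -0.45015689,  0.14281926])}
{'K': array([[325.1922621 ,   0.        , 275.81119565],
       [  0.        , 325.1922621 , 210.7746371 ],
       [  0.        ,   0.        ,   1.        ]]), 'position': array([  99.73981983, -622.0998821 ,  372.66386549]), 'orientation': array([0.58823506, 0.79129603, 0.13455365, 0.09861757])}
```

View pics/scene0.png

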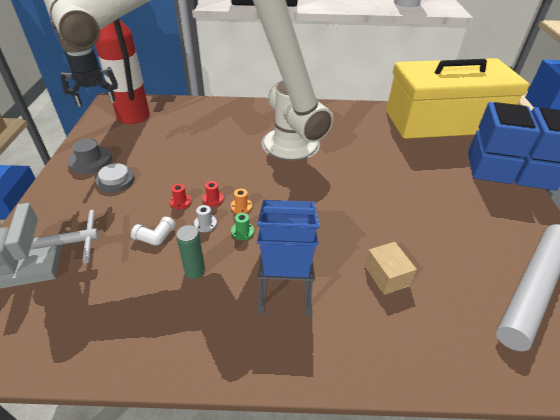

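View pics/side0.png

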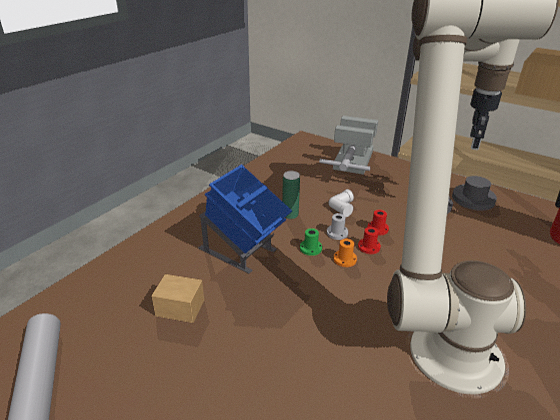

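The scene view shows the grey hub at (205,216), among green, orange and red look-alikes, and the nested bins at (288,235). In the side view the hub is at (338,227) and the bins at (245,210).

```bash
cat > h.py <<'E'
from bench import arm
import cv2,numpy as np
from scipy.spatial.transform import Rotation as R
def ray(n,u,v,p=None):
    p=p or arm.camera_params(n);K=p["K"];a=(u-K[0,2])/K[0,0];b=(v-K[1,2])/K[1,1]
    if n=="wrist":
        r=np.hypot(a,b);s=np.sin(r)/max(r,1e-9);d=np.array([a*s,b*s,np.cos(r)])
    else: d=np.array([a,b,1.])
    d/=np.linalg.norm(d)
    return p["position"],R.from_quat(p["orientation"]).apply(d)
def plane(n,u,v,z,p=None):
    o,d=ray(n,u,v,p);return o+d*(z-o[2])/d[2]
def tri(r1,r2):
    A=np.stack([r1[1],-r2[1]],1);t=np.linalg.lstsq(A,r2[0]-r1[0],rcond=None)[0]
    a=r1[0]+t[0]*r1[1];b=r2[0]+t[1]*r2[1];return (a+b)/2,np.linalg.norm(a-b)
def proj(n,X,p=None):
    p=p or arm.camera_params(n);c=R.from_quat(p["orientation"]).inv().apply(np.asarray(X,float)-p["position"])
    K=p["K"]
    if n=="wrist":
        q=np.hypot(c[0],c[1]);t=np.arctan2(q,c[2]);x=c[0]/q*t;y=c[1]/q*t
    else: x,y=c[0]/c[2],c[1]/c[2]
    return np.array([K[0,0]*x+K[0,2],K[1,1]*y+K[1,2]])
E
python3 - <<'E'
from h import *
a=cv2.imread("pics/scene0.png")[180:330,170:330];b=cv2.imread("pics/side0.png")[155:275,195:355]
a=cv2.resize(a,None,fx=2.4,fy=2.4,interpolation=2)  
a=cv2.resize(cv2.imread("pics/scene0.png")[190:290,180:330],(600,400),interpolation=2)
b=cv2.resize(cv2.imread("pics/side0.png")[155:275,195:355],(640,480),interpolation=2)
cv2.imwrite("pics/c.png",cv2.resize(np.hstack([a[:,240:],b[:400]])[:, :],(800,320)) if 0 else np.hstack([a[:400,60:],np.zeros((400,0,3),np.uint8)]))
c=np.zeros((600,800,3),np.uint8)
s=cv2.resize(cv2.imread("pics/scene0.png")[190:290,180:330],(450,300),interpolation=2)
t=cv2.resize(cv2.imread("pics/side0.png")[155:275,195:355],(800,600),interpolation=2)
cv2.imwrite("pics/sc.png",cv2.resize(cv2.imread("pics/scene0.png")[190:290,190:330],(784,560),interpolation=2))
cv2.imwrite("pics/sd.png",t)
E
```

```text
(no output)
```

View pics/sc.png

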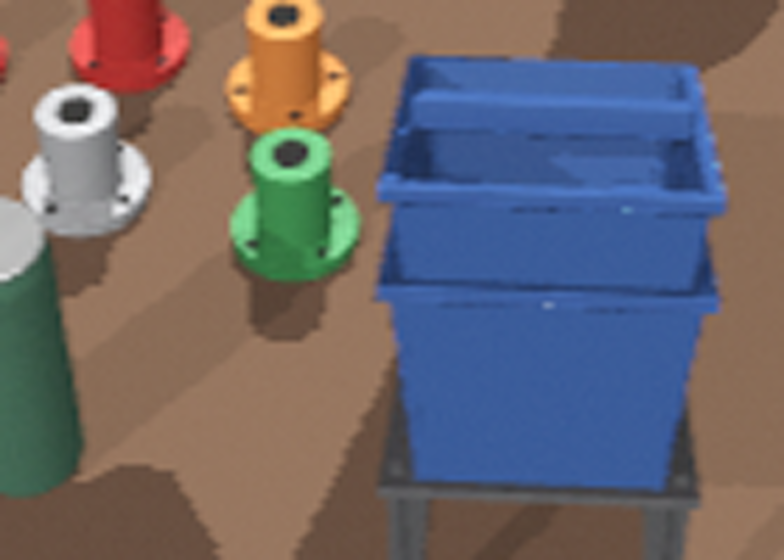

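View pics/sd.png

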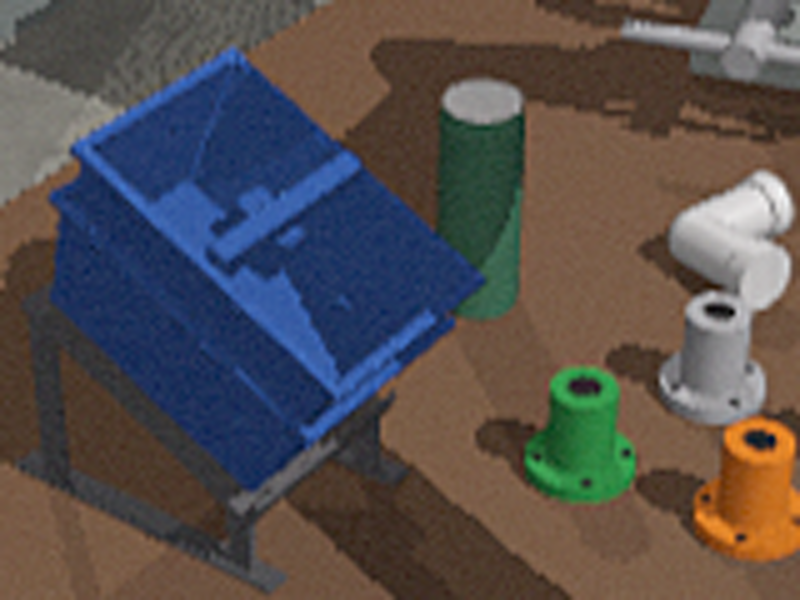

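In the crops (scene ×5.6, side ×5), the four rim corners of the upper bin, its bar and the hub's boss top are all clearly visible. I'll triangulate them.

```bash
python3 - <<'E'
from h import *
S=lambda u,v:ray("scene",190+u/5.6,190+v/5.6)
D=lambda u,v:ray("side",195+u/5,155+v/5)
pts={}
for k,a,b in[("hi+y",(722,193),(78,148)),("hi-y",(383,185),(237,50)),("lo+y",(697,66),(305,437)),("lo-y",(410,58),(485,280)),("hubtop",(76,110),(719,310)),("greentop",(291,153),(585,385)),("can",(5,240),(482,101))]:
    p,g=tri(S(*a),D(*b));pts[k]=p;print(k,p.round(1),round(g,1))
c=sum(pts[k] for k in("hi+y","hi-y","lo+y","lo-y"))/4
dx=pts["hi+y"]+pts["hi-y"]-pts["lo+y"]-pts["lo-y"];dx/=2
dy=(pts["hi+y"]-pts["hi-y"]+pts["lo+y"]-pts["lo-y"])/2
print("c",c,np.linalg.norm(dx),np.linalg.norm(dy),"slope",np.degrees(np.arcsin(dx[2]/np.linalg.norm(dx))),"yaw",np.degrees(np.arctan2(dx[1],dx[0])),np.degrees(np.arctan2(-dy[0],dy[1])),dy)
n=np.array([-np.sin(np.radians(27)),0,np.cos(np.radians(27))])
print("rim should be z",85+130*n[2])
E
```

```text
hi+y [664.2  54.7 242.5] 0.6
hi-y [664.2 -75.9 242.4] 2.6
lo+y [497.4  68.2 146. ] 22.4
lo-y [496. -75. 155.] 2.0
hubtop [ 438.8 -250.3   60.2] 2.1
greentop [ 465.2 -137.7   60.1] 2.4
can [ 610.8 -244.6  149.3] 6.2
c [580.4255426   -7.01551172 196.5064857 ] 191.23699873244516 136.97675436192176 slope 28.73358726462787 yaw -2.446669426468961 -0.30121816203563034 [  0.71973566 136.90222244  -4.46034845]
rim should be z 200.83084814448785
```

```bash
cat >> h.py <<'E'
T=np.radians(27);N=np.array([-np.sin(T),0,np.cos(T)]);RY=R.from_rotvec([0,-T,0])
def yawdown(deg,tilt=True):
    # tool down, tool y at angle deg from world y, optional tilt square to slope
    a=np.radians(deg);y=[-np.sin(a),np.cos(a),0];z=[0,0,-1];x=np.cross(y,z)
    r=R.from_matrix(np.stack([x,y,z],1));return RY*r if tilt else r
def go(pos,rot):
    s=arm.read_state();d=(np.array(pos)-s["position"])/200
    r=(rot*R.from_quat(s["ee_rot"]).inv()).as_rotvec()/(np.pi/2)
    print("shift",d.round(3),"turn",r.round(4),"t",round(s["clock"],2),"pos",s["position"].round(1),"w",round(s["gripper_width"],1),"F",s["contact_force"].round(1),"j",s["joints"].round(2))
E
r='{"x":0.11,"y":0.184,"z":0.02,"ax":0,"ay":0,"az":0.051}'
python3 -m handwheel '[{"x":0.11,"y":0.184,"z":0.02,"az":0.051},{"x":0.11,"y":0.184,"z":0.02,"az":0.051},{"x":0.11,"y":0.184,"z":0.02,"az":0.051},{"x":0.11,"y":0.184,"z":0.02,"az":0.051},{"x":0.11,"y":0.184,"z":0.02,"az":0.051},{"x":0.11,"y":0.184,"z":0.02,"az":0.051},{"x":0.11,"y":0.184,"z":0.02,"az":0.051},{"x":0.11,"y":0.184,"z":0.02,"az":0.051}]' 1
python3 -c "
from h import *
go([533,-10,293],yawdown(90))"
```

```text
shift [1.767 2.941 0.313] turn [-0.1923 -0.2586  0.7983] t 0.15 pos [ 179.7 -598.2  230.5] w 85.2 F [ 0.4 -0.5 -0.2] j [-1.02  0.39  0.01 -0.   -1.19 -0.26]invalid input at $[0]: expected keys x, y, z, ax, ay, az
```

```bash
python3 -m handwheel '[{"x":0.11,"y":0.184,"z":0.02,"ax":0,"ay":0,"az":0.051},{"x":0.11,"y":0.184,"z":0.02,"ax":0,"ay":0,"az":0.051},{"x":0.11,"y":0.184,"z":0.02,"ax":0,"ay":0,"az":0.051},{"x":0.11,"y":0.184,"z":0.02,"ax":0,"ay":0,"az":0.051},{"x":0.11,"y":0.184,"z":0.02,"ax":0,"ay":0,"az":0.051},{"x":0.11,"y":0.184,"z":0.02,"ax":0,"ay":0,"az":0.051},{"x":0.11,"y":0.184,"z":0.02,"ax":0,"ay":0,"az":0.051},{"x":0.11,"y":0.184,"z":0.02,"ax":0,"ay":0,"az":0.051}]' 1
python3 -m handwheel '[{"x":0.11,"y":0.184,"z":0.02,"ax":0,"ay":0,"az":0.051},{"x":0.11,"y":0.184,"z":0.02,"ax":0,"ay":0,"az":0.051},{"x":0.11,"y":0.184,"z":0.02,"ax":0,"ay":0,"az":0.051},{"x":0.11,"y":0.184,"z":0.02,"ax":0,"ay":0,"az":0.051},{"x":0.11,"y":0.184,"z":0.02,"ax":0,"ay":0,"az":0.051},{"x":0.11,"y":0.184,"z":0.02,"ax":0,"ay":0,"az":0.051},{"x":0.11,"y":0.184,"z":0.02,"ax":0,"ay":0,"az":0.051},{"x":0.11,"y":0.184,"z":0.02,"ax":0,"ay":0,"az":0.051}]' 1
python3 -c "
from h import *
go([533,-10,293],yawdown(90))"
```

```text
clock: 0.95
position: [356.2, -302.5, 263.4]
ee_rot: [-0.451, 0.893, 0.0, 0.0]
contact_force: [1.0, -0.2, -0.5]
gripper_width: 85.6
grasp_force: 0.0
clock: 1.75
position: [532.2, -8.0, 295.3]
ee_rot: [0.709, -0.705, -0.0, 0.0]
contact_force: [1.1, -0.2, -0.1]
gripper_width: 85.2
grasp_force: 0.0
shift [ 0.004 -0.01  -0.012] turn [ 0.0009 -0.3002 -0.004 ] t 1.75 pos [532.2  -8.  295.3] w 85.2 F [ 1.1 -0.2 -0.1] j [ 0.29  0.19 -0.11 -0.   -1.28 -0.28]
```

```bash
python3 -m handwheel '[{"x":0,"y":0,"z":0,"ax":0,"ay":-0.06,"az":0},{"x":0,"y":0,"z":0,"ax":0,"ay":-0.06,"az":0},{"x":0,"y":0,"z":0,"ax":0,"ay":-0.06,"az":0},{"x":0,"y":0,"z":0,"ax":0,"ay":-0.06,"az":0},{"x":0,"y":0,"z":0,"ax":0,"ay":-0.06,"az":0},{"x":0,"y":0,"z":0,"ax":0,"ay":0,"az":-0.004},{"x":0,"y":0,"z":0,"ax":0,"ay":0,"az":0},{"x":0,"y":0,"z":0,"ax":0,"ay":0,"az":0}]' 1
python3 -c "
from h import *
go([533,-10,293],yawdown(90))
p=arm.camera_params('wrist')
im=arm.get_image('wrist');cv2.imwrite('pics/w1.png',im[:,:,::-1])
print([proj('wrist',X,p).round(0) for X in([579.2,-10,202.6],[664,54,243],[664,-76,243],[496,-76,155],[496,54,155])])
import pickle;pickle.dump(p,open('w1.pkl','wb'))
"
```

```text
clock: 2.55
position: [533.3, -9.3, 296.6]
ee_rot: [-0.686, 0.689, -0.166, 0.165]
contact_force: [0.9, -1.1, -0.1]
gripper_width: 85.7
grasp_force: 0.0
shift [-0.002 -0.004 -0.018] turn [0.0004 0.0008 0.0025] t 2.55 pos [533.3  -9.3 296.6] w 85.7 F [ 0.9 -1.1 -0.1] j [ 0.37 -0.04 -0.54  0.28 -0.65 -0.57]
[array([279., 208.]), array([176., 274.]), array([161., 129.]), array([399., 128.]), array([383., 272.])]
```

View pics/w1.png

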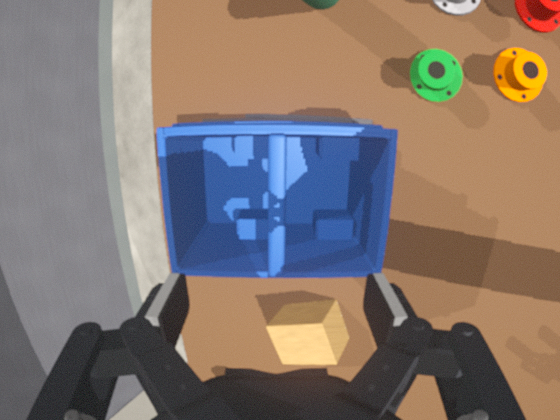

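The wrist view shows the bin's rim corners at (173,275), (159,128), (395,130) and (382,275) and the bar at u≈277, all within 3 px of prediction. I'll descend and grip.

```bash
python3 -m handwheel '[{"x":0.04,"y":0,"z":-0.078,"ax":0,"ay":0,"az":0},{"x":0.04,"y":0,"z":-0.078,"ax":0,"ay":0,"az":0},{"x":0.04,"y":0,"z":-0.078,"ax":0,"ay":0,"az":0},{"x":0.04,"y":0,"z":-0.078,"ax":0,"ay":0,"az":0},{"x":0.04,"y":0,"z":-0.078,"ax":0,"ay":0,"az":0},{"x":0.04,"y":0,"z":-0.08,"ax":0,"ay":0,"az":0},{"x":0.04,"y":0,"z":-0.08,"ax":0,"ay":0,"az":0},{"x":0,"y":0,"z":0,"ax":0,"ay":0,"az":0}]' 1
python3 -m handwheel '[{"x":0,"y":0,"z":0,"ax":0,"ay":0,"az":0},{"x":0,"y":0,"z":0,"ax":0,"ay":0,"az":0},{"x":0,"y":0,"z":0,"ax":0,"ay":0,"az":0},{"x":0,"y":0,"z":0,"ax":0,"ay":0,"az":0},{"x":0,"y":0,"z":0,"ax":0,"ay":0,"az":0},{"x":0,"y":0,"z":0,"ax":0,"ay":0,"az":0},{"x":0,"y":0,"z":0,"ax":0,"ay":0,"az":0},{"x":0,"y":0,"z":0,"ax":0,"ay":0,"az":0}]' -1
python3 -c "
from h import *
go([589,-9.3,186.5],yawdown(90))"
```

```text
clock: 3.4
position: [588.3, -10.4, 182.7]
ee_rot: [-0.687, 0.689, -0.165, 0.162]
contact_force: [-0.6, 0.3, -0.8]
gripper_width: 85.3
grasp_force: 0.0
clock: 4.2
position: [587.9, -9.6, 186.2]
ee_rot: [-0.686, 0.689, -0.166, 0.165]
contact_force: [-4.9, 0.4, 5.8]
gripper_width: 13.3
grasp_force: 58.7
shift [0.005 0.001 0.001] turn [0.0005 0.0009 0.0024] t 4.2 pos [587.9  -9.6 186.2] w 13.3 F [-4.9  0.4  5.8] j [ 0.3   0.17 -0.67  0.47 -0.31 -0.72]
```

```bash
python3 -m handwheel '[{"x":-0.016,"y":0,"z":0.031,"ax":0,"ay":0,"az":0},{"x":-0.032,"y":0,"z":0.0625,"ax":0,"ay":0,"az":0},{"x":-0.032,"y":0,"z":0.0625,"ax":0,"ay":0,"az":0},{"x":-0.032,"y":0,"z":0.0625,"ax":0,"ay":0,"az":0},{"x":-0.032,"y":0,"z":0.0625,"ax":0,"ay":0,"az":0},{"x":-0.032,"y":0,"z":0.0625,"ax":0,"ay":0,"az":0},{"x":-0.032,"y":0,"z":0.0625,"ax":0,"ay":0,"az":0},{"x":-0.032,"y":0,"z":0.0625,"ax":0,"ay":0,"az":0}]' -1
python3 -c "
from h import *
go([440,310,190],yawdown(180,False))"
```

```text
clock: 5.0
position: [537.9, -10.2, 277.6]
ee_rot: [-0.687, 0.689, -0.164, 0.162]
contact_force: [-0.5, 0.7, -3.4]
gripper_width: 13.1
grasp_force: 59.0
shift [-0.49   1.601 -0.438] turn [-0.2315  0.2344  0.9827] t 5.0 pos [537.9 -10.2 277.6] w 13.1 F [-0.5  0.7 -3.4] j [ 0.37 -0.02 -0.57  0.29 -0.6  -0.58]
```

```bash
python3 -m handwheel '[{"x":0,"y":0.03,"z":0,"ax":0,"ay":0.06,"az":0},{"x":0,"y":0.06,"z":0,"ax":0,"ay":0.06,"az":0},{"x":0,"y":0.06,"z":0,"ax":0,"ay":0.06,"az":0},{"x":0,"y":0.07,"z":0,"ax":0,"ay":0.06,"az":0},{"x":0,"y":0.08,"z":0,"ax":0,"ay":0.06,"az":0},{"x":-0.04,"y":0.11,"z":0,"ax":0,"ay":0,"az":0.08},{"x":-0.04,"y":0.11,"z":0,"ax":0,"ay":0,"az":0.08},{"x":-0.04,"y":0.11,"z":0,"ax":0,"ay":0,"az":0.08}]' -1
python3 -m handwheel '[{"x":-0.046,"y":0.121,"z":-0.03,"ax":0,"ay":0,"az":0.092},{"x":-0.046,"y":0.121,"z":-0.03,"ax":0,"ay":0,"az":0.092},{"x":-0.046,"y":0.121,"z":-0.04,"ax":0,"ay":0,"az":0.092},{"x":-0.046,"y":0.121,"z":-0.04,"ax":0,"ay":0,"az":0.092},{"x":-0.046,"y":0.121,"z":-0.04,"ax":0,"ay":0,"az":0.092},{"x":-0.046,"y":0.121,"z":-0.04,"ax":0,"ay":0,"az":0.092},{"x":-0.046,"y":0.121,"z":-0.04,"ax":0,"ay":0,"az":0.092},{"x":-0.046,"y":0.121,"z":-0.04,"ax":0,"ay":0,"az":0.092}]' -1
python3 -c "
from h import *
go([440,310,73],yawdown(180,False))"
```

```text
clock: 5.8
position: [514.7, 117.1, 277.4]
ee_rot: [0.828, -0.561, -0.0, 0.002]
contact_force: [0.1, 0.8, -4.0]
gripper_width: 12.8
grasp_force: 59.3
clock: 6.6
position: [440.7, 310.4, 217.6]
ee_rot: [1.0, -0.017, -0.0, 0.001]
contact_force: [0.0, 0.2, -2.5]
gripper_width: 12.9
grasp_force: 59.3
shift [-0.003 -0.002 -0.723] turn [ 0.0007 -0.0001  0.0218] t 6.6 pos [440.7 310.4 217.6] w 12.9 F [ 0.   0.2 -2.5] j [ 0.91  0.25 -0.22  0.   -1.1   0.62]
```

```bash
python3 -m handwheel '[{"x":0,"y":0,"z":-0.08,"ax":0,"ay":0,"az":0.022},{"x":0,"y":0,"z":-0.11,"ax":0,"ay":0,"az":0},{"x":0,"y":0,"z":-0.11,"ax":0,"ay":0,"az":0},{"x":0,"y":0,"z":-0.11,"ax":0,"ay":0,"az":0},{"x":0,"y":0,"z":-0.11,"ax":0,"ay":0,"az":0},{"x":0,"y":0,"z":-0.09,"ax":0,"ay":0,"az":0},{"x":0,"y":0,"z":-0.05,"ax":0,"ay":0,"az":0},{"x":0,"y":0,"z":-0.02,"ax":0,"ay":0,"az":0}]' -1
python3 -m handwheel '[{"x":0,"y":0,"z":-0.015,"ax":0,"ay":0,"az":0},{"x":0,"y":0,"z":-0.01,"ax":0,"ay":0,"az":0},{"x":0,"y":0,"z":-0.01,"ax":0,"ay":0,"az":0},{"x":0,"y":0,"z":-0.01,"ax":0,"ay":0,"az":0},{"x":0,"y":0,"z":0,"ax":0,"ay":0,"az":0},{"x":0,"y":0,"z":0,"ax":0,"ay":0,"az":0},{"x":0,"y":0,"z":0,"ax":0,"ay":0,"az":0},{"x":0,"y":0,"z":0,"ax":0,"ay":0,"az":0}]' -1
```

```text
clock: 7.4
position: [441.4, 309.1, 81.5]
ee_rot: [1.0, -0.003, 0.0, 0.001]
contact_force: [-0.5, 0.1, -3.2]
gripper_width: 13.0
grasp_force: 59.2
clock: 8.2
position: [442.7, 310.2, 74.5]
ee_rot: [1.0, -0.003, 0.002, -0.0]
contact_force: [0.5, 0.8, -0.0]
gripper_width: 12.7
grasp_force: 59.6
```

```bash
python3 -m handwheel '[{"x":0,"y":0,"z":0,"ax":0,"ay":0,"az":0},{"x":0,"y":0,"z":0,"ax":0,"ay":0,"az":0},{"x":0,"y":0,"z":0,"ax":0,"ay":0,"az":0},{"x":0,"y":0,"z":0,"ax":0,"ay":0,"az":0},{"x":0,"y":0,"z":0.03,"ax":0,"ay":0,"az":0},{"x":0,"y":0,"z":0.12,"ax":0,"ay":0,"az":0},{"x":0,"y":0,"z":0.24,"ax":0,"ay":0,"az":0},{"x":0,"y":0,"z":0.24,"ax":0,"ay":0,"az":0}]' 1
python3 -c "
from h import *
go([438.8,-250.3,22+90],yawdown(90,False))
for n,u,v in(('red1',211.5,186),('red2',179,187),('orange',240.5,193),):print(n,plane('scene',u,v,60).round(0))
for u,v in((133,236),(170,222),(160,240),(150,230)):print('elbow',plane('scene',u,v,20).round(0))
for u,v in((343,195),(330,205),(350,213)):print('elbow side',plane('side',u,v,20).round(0))
"
```

```text
clock: 9.0
position: [441.9, 309.3, 201.3]
ee_rot: [1.0, -0.003, 0.001, 0.001]
contact_force: [1.1, 1.1, -0.5]
gripper_width: 85.0
grasp_force: 0.0
shift [-0.015 -2.798 -0.447] turn [ 1.700e-03  1.000e-04 -9.963e-01] t 9.0 pos [441.9 309.3 201.3] w 85.0 F [ 1.1  1.1 -0.5] j [ 0.91  0.26 -0.25  0.   -1.06  0.65]
red1 [ 334. -242.   60.]
red2 [ 343. -340.   60.]
orange [ 363. -151.   60.]
elbow [ 513. -441.   20.]
elbow [ 454. -350.   20.]
elbow [ 525. -362.   20.]
elbow [ 488. -399.   20.]
elbow side [ 516. -432.   20.]
elbow side [ 521. -351.   20.]
elbow side [ 445. -347.   20.]
```

```bash
python3 -m handwheel '[{"x":0,"y":-0.17,"z":0,"ax":0,"ay":0,"az":-0.07},{"x":0,"y":-0.18,"z":0,"ax":0,"ay":0,"az":-0.07},{"x":0,"y":-0.2,"z":0,"ax":0,"ay":0,"az":-0.07},{"x":0,"y":-0.2,"z":0,"ax":0,"ay":0,"az":-0.07},{"x":0,"y":-0.2,"z":0,"ax":0,"ay":0,"az":-0.07},{"x":0,"y":-0.2,"z":0,"ax":0,"ay":0,"az":-0.07},{"x":0,"y":-0.2,"z":0,"ax":0,"ay":0,"az":-0.07},{"x":0,"y":-0.2,"z":0,"ax":0,"ay":0,"az":-0.07}]' 1
python3 -m handwheel '[{"x":0,"y":-0.2,"z":0,"ax":0,"ay":0,"az":-0.07},{"x":0,"y":-0.2,"z":0,"ax":0,"ay":0,"az":-0.07},{"x":0,"y":-0.2,"z":0,"ax":0,"ay":0,"az":-0.07},{"x":0,"y":-0.2,"z":0,"ax":0,"ay":0,"az":-0.07},{"x":0,"y":-0.2,"z":0,"ax":0,"ay":0,"az":-0.07},{"x":0,"y":-0.15,"z":0,"ax":0,"ay":0,"az":-0.07},{"x":0,"y":-0.1,"z":0,"ax":0,"ay":0,"az":-0.016},{"x":0,"y":0,"z":0,"ax":0,"ay":0,"az":0}]' 1
python3 -c "
from h import *
go([438.8,-250.3,22+60],yawdown(90,False))
p=arm.camera_params('wrist')
im=arm.get_image('wrist');cv2.imwrite('pics/w2.png',im[:,:,::-1])
print(proj('wrist',[438.8,-250.3,60],p))
"
```

```text
clock: 9.8
position: [441.9, -1.7, 200.7]
ee_rot: [0.903, -0.43, 0.002, 0.0]
contact_force: [-0.5, -1.0, -0.9]
gripper_width: 85.2
grasp_force: 0.0
clock: 10.6
position: [442.0, -252.1, 200.1]
ee_rot: [-0.706, 0.708, -0.001, -0.001]
contact_force: [-0.2, 0.8, -0.4]
gripper_width: 85.5
grasp_force: 0.0
shift [-0.016  0.009 -0.591] turn [0.002  0.     0.0021] t 10.6 pos [ 442.  -252.1  200.1] w 85.5 F [-0.2  0.8 -0.4] j [-0.2   0.21 -0.32  0.   -1.03  0.19]
[280.79438677 198.37765624]
```

View pics/w2.png

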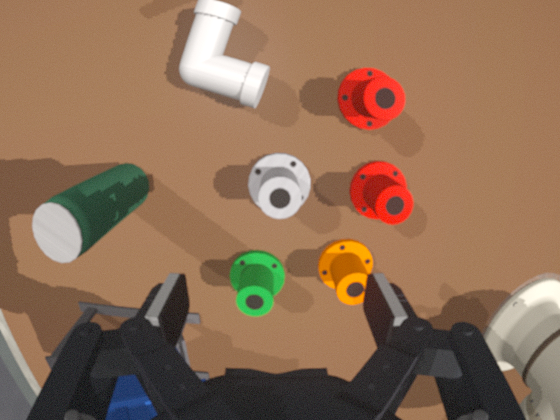

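The wrist view shows the hub's bore at (280,198) against a prediction of (281,198), so the position holds. I'll descend and grip.

```bash
python3 -m handwheel '[{"x":-0.016,"y":0.009,"z":-0.1,"ax":0,"ay":0,"az":0},{"x":0,"y":0,"z":-0.16,"ax":0,"ay":0,"az":0},{"x":0,"y":0,"z":-0.16,"ax":0,"ay":0,"az":0},{"x":0,"y":0,"z":-0.16,"ax":0,"ay":0,"az":0},{"x":0,"y":0,"z":-0.14,"ax":0,"ay":0,"az":0},{"x":0,"y":0,"z":-0.1,"ax":0,"ay":0,"az":0},{"x":0,"y":0,"z":-0.07,"ax":0,"ay":0,"az":0},{"x":0,"y":0,"z":0,"ax":0,"ay":0,"az":0}]' 1
python3 -m handwheel '[{"x":0,"y":0,"z":0,"ax":0,"ay":0,"az":0},{"x":0,"y":0,"z":0,"ax":0,"ay":0,"az":0},{"x":0,"y":0,"z":0,"ax":0,"ay":0,"az":0},{"x":0,"y":0,"z":0,"ax":0,"ay":0,"az":0},{"x":0,"y":0,"z":0,"ax":0,"ay":0,"az":0},{"x":0,"y":0,"z":0,"ax":0,"ay":0,"az":0},{"x":0,"y":0,"z":0,"ax":0,"ay":0,"az":0},{"x":0,"y":0,"z":0,"ax":0,"ay":0,"az":0}]' -1
python3 -m handwheel '[{"x":0,"y":0,"z":0.05,"ax":0,"ay":0,"az":0},{"x":0,"y":0,"z":0.15,"ax":0,"ay":0,"az":0},{"x":0,"y":0,"z":0.2,"ax":0,"ay":0,"az":0},{"x":0,"y":0,"z":0.2,"ax":0,"ay":0,"az":0},{"x":0,"y":0,"z":0.2,"ax":0,"ay":0,"az":0},{"x":0,"y":0,"z":0.2,"ax":0,"ay":0,"az":0},{"x":0,"y":0,"z":0.2,"ax":0,"ay":0,"az":0},{"x":0,"y":0,"z":0.1,"ax":0,"ay":0,"az":0}]' -1
python3 -c "
from h import *
O=np.array([639.5,-9.5,85]);X=np.array([np.cos(T),0,np.sin(T)])
# tip target: hub x=-20 in bin, TCP height above floor h=20 + 4
for up in(0,5,100):
  q=O-20*X+(24+up)*N;print(up,q.round(1))
go(O-20*X+124*N,yawdown(90))"
```

```text
clock: 11.45
position: [437.8, -247.1, 20.6]
ee_rot: [0.708, -0.706, -0.001, 0.002]
contact_force: [0.3, -0.0, -0.1]
gripper_width: 85.2
grasp_force: 0.0
clock: 12.25
position: [439.3, -248.4, 23.3]
ee_rot: [0.707, -0.707, 0.002, 0.001]
contact_force: [-1.3, 1.8, 6.1]
gripper_width: 38.3
grasp_force: 60.7
clock: 13.05
position: [439.2, -248.5, 285.7]
ee_rot: [0.707, -0.707, 0.003, -0.0]
contact_force: [1.1, -0.6, -5.6]
gripper_width: 38.1
grasp_force: 61.3
0 [610.8  -9.5  97.3]
5 [608.5  -9.5 101.8]
100 [565.4  -9.5 186.4]
shift [ 0.631  1.195 -0.497] turn [ 0.0025 -0.2968  0.0005] t 13.05 pos [ 439.2 -248.5  285.7] w 38.1 F [ 1.1 -0.6 -5.6] j [-0.19  0.14 -0.19  0.   -1.23  0.19]
```

```bash
python3 -m handwheel '[{"x":0.04,"y":0.075,"z":0,"ax":0,"ay":-0.037,"az":0},{"x":0.04,"y":0.075,"z":0,"ax":0,"ay":-0.037,"az":0},{"x":0.04,"y":0.075,"z":0,"ax":0,"ay":-0.037,"az":0},{"x":0.04,"y":0.075,"z":0,"ax":0,"ay":-0.037,"az":0},{"x":0.04,"y":0.075,"z":0,"ax":0,"ay":-0.037,"az":0},{"x":0.04,"y":0.075,"z":0,"ax":0,"ay":-0.037,"az":0},{"x":0.04,"y":0.075,"z":0,"ax":0,"ay":-0.037,"az":0},{"x":0.04,"y":0.075,"z":0,"ax":0,"ay":-0.037,"az":0}]' -1
python3 -m handwheel '[{"x":0.04,"y":0.085,"z":0,"ax":0,"ay":0,"az":0},{"x":0.04,"y":0.085,"z":0,"ax":0,"ay":0,"az":0},{"x":0.04,"y":0.085,"z":-0.05,"ax":0,"ay":0,"az":0},{"x":0.04,"y":0.085,"z":-0.06,"ax":0,"ay":0,"az":0},{"x":0.04,"y":0.085,"z":-0.06,"ax":0,"ay":0,"az":0},{"x":0.04,"y":0.085,"z":-0.06,"ax":0,"ay":0,"az":0},{"x":0.04,"y":0.085,"z":-0.06,"ax":0,"ay":0,"az":0},{"x":0.02,"y":0,"z":-0.06,"ax":0,"ay":0,"az":0}]' -1
python3 -c "
from h import *
O=np.array([639.5,-9.5,85]);X=np.array([np.cos(T),0,np.sin(T)])
go(O-20*X+126*N,yawdown(90))
p=arm.camera_params('wrist')
im=arm.get_image('wrist');cv2.imwrite('pics/w3.png',im[:,:,::-1])
for x,y in((96,66),(96,-66),(-96,-66),(-96,66)):print(proj('wrist',O+x*X+[0,y,0]+90*N,p).round(0))
for x in (-60,20): print('post inner',[proj('wrist',O+x*X+[0,y,0]+74*N,p).round(0) for y in(36,-36)])
"
```

```text
clock: 13.85
position: [501.1, -127.8, 280.5]
ee_rot: [-0.688, 0.689, -0.163, 0.162]
contact_force: [-0.2, 0.2, -4.6]
gripper_width: 38.1
grasp_force: 61.6
clock: 14.65
position: [561.9, -8.5, 210.3]
ee_rot: [0.689, -0.688, 0.163, -0.16]
contact_force: [0.3, -0.5, -5.2]
gripper_width: 38.4
grasp_force: 61.7
shift [ 0.013 -0.005 -0.11 ] turn [ 0.0024 -0.0062 -0.0002] t 14.65 pos [561.9  -8.5 210.3] w 38.4 F [ 0.3 -0.5 -5.2] j [ 0.33  0.1  -0.66  0.39 -0.4  -0.66]
[140. 306.]
[113. 136.]
[407. 135.]
[383. 307.]
post inner [array([339., 266.]), array([346., 173.])]
post inner [array([233., 267.]), array([229., 173.])]
```

View pics/w3.png

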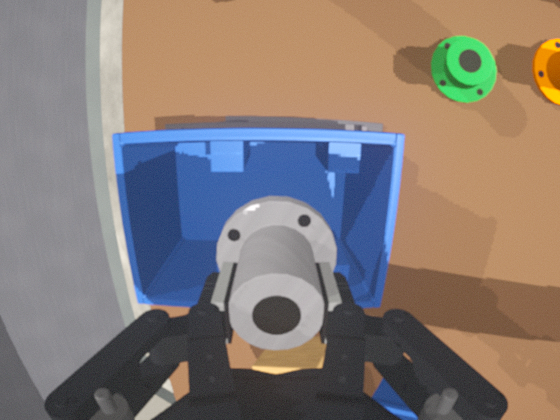

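The wrist view shows the bin rim corners at (115,133), (403,135), (383,303) and (137,302), within 4 px of prediction. The hub hangs upright over the middle at (278,240). I'll lower it.

```bash
python3 -m handwheel '[{"x":-0.035,"y":-0.005,"z":-0.018,"ax":0,"ay":-0.005,"az":0},{"x":0.0325,"y":0,"z":-0.0637,"ax":0,"ay":0,"az":0},{"x":0.0325,"y":0,"z":-0.0637,"ax":0,"ay":0,"az":0},{"x":0.0325,"y":0,"z":-0.0637,"ax":0,"ay":0,"az":0},{"x":0.0325,"y":0,"z":-0.0637,"ax":0,"ay":0,"az":0},{"x":0.0325,"y":0,"z":-0.0637,"ax":0,"ay":0,"az":0},{"x":0.0325,"y":0,"z":-0.0637,"ax":0,"ay":0,"az":0},{"x":0,"y":0,"z":0,"ax":0,"ay":0,"az":0}]' -1
python3 -c "
from h import *
O=np.array([639.5,-9.5,85])
s=arm.read_state();print(RY.inv().apply(s['position']-O).round(1))
go(O,yawdown(90))"
```

```text
clock: 15.5
position: [597.9, -12.3, 140.6]
ee_rot: [-0.689, 0.689, -0.159, 0.16]
contact_force: [-0.4, 0.3, -5.2]
gripper_width: 38.0
grasp_force: 61.7
[-11.8  -2.8  68.4]
shift [ 0.208  0.014 -0.278] turn [-0.0007 -0.0107  0.0005] t 15.5 pos [597.9 -12.3 140.6] w 38.0 F [-0.4  0.3 -5.2] j [ 0.24  0.25 -0.76  0.69 -0.16 -0.9 ]
```

J5 has reached its end stop (-0.16), so the full 27° tilt isn't reachable this low. I'll tilt the hub back about 8°, lower it that way and let it settle flat on release.

```bash
python3 -m handwheel '[{"x":-0.011,"y":0.01,"z":-0.006,"ax":0,"ay":0.04,"az":0},{"x":-0.011,"y":0,"z":-0.006,"ax":0,"ay":0.04,"az":0},{"x":0.0136,"y":0,"z":-0.0268,"ax":0,"ay":0,"az":0},{"x":0.0136,"y":0,"z":-0.0268,"ax":0,"ay":0,"az":0},{"x":0.0136,"y":0,"z":-0.0268,"ax":0,"ay":0,"az":0},{"x":0.0136,"y":0,"z":-0.0268,"ax":0,"ay":0,"az":0},{"x":0,"y":0,"z":0,"ax":0,"ay":0,"az":0},{"x":0,"y":0,"z":0,"ax":0,"ay":0,"az":0}]' -1
python3 -c "
from h import *
O=np.array([639.5,-9.5,85])
s=arm.read_state();print(RY.inv().apply(s['position']-O).round(1))
go(O,yawdown(90))"
```

```text
clock: 16.3
position: [607.0, -16.2, 119.5]
ee_rot: [-0.695, 0.697, -0.13, 0.123]
contact_force: [-0.1, -0.5, -4.9]
gripper_width: 37.9
grasp_force: 62.5
[-13.3  -6.7  45.5]
shift [ 0.162  0.034 -0.172] turn [ 0.0057 -0.0712  0.0036] t 16.3 pos [607.  -16.2 119.5] w 37.9 F [-0.1 -0.5 -4.9] j [ 0.28  0.32 -0.58  0.32 -0.34 -0.57]
```

```bash
python3 -m handwheel '[{"x":-0.01,"y":0.017,"z":-0.005,"ax":0,"ay":-0.015,"az":0},{"x":-0.01,"y":0.017,"z":-0.005,"ax":0,"ay":-0.015,"az":0},{"x":0.01,"y":0,"z":-0.02,"ax":0,"ay":0,"az":0},{"x":0.01,"y":0,"z":-0.02,"ax":0,"ay":0,"az":0},{"x":0.01,"y":0,"z":-0.02,"ax":0,"ay":0,"az":0},{"x":0,"y":0,"z":0,"ax":0,"ay":0,"az":0},{"x":0,"y":0,"z":0,"ax":0,"ay":0,"az":0},{"x":0,"y":0,"z":0,"ax":0,"ay":0,"az":0}]' -1
python3 -c "
from h import *
O=np.array([639.5,-9.5,85])
s=arm.read_state();print(RY.inv().apply(s['position']-O).round(1))
go(O,yawdown(90))"
```

```text
clock: 17.1
position: [610.1, -9.0, 107.2]
ee_rot: [-0.691, 0.694, -0.146, 0.14]
contact_force: [0.6, -0.0, -3.7]
gripper_width: 37.8
grasp_force: 62.5
[-16.1   0.5  33.2]
shift [ 0.147 -0.003 -0.111] turn [ 0.0048 -0.0411  0.0034] t 17.1 pos [610.1  -9.  107.2] w 37.8 F [ 0.6 -0.  -3.7] j [ 0.24  0.32 -0.73  0.7  -0.16 -0.91]
```

```bash
python3 -m handwheel '[{"x":0.003,"y":0,"z":-0.007,"ax":0,"ay":0.015,"az":0},{"x":0.003,"y":0,"z":-0.007,"ax":0,"ay":0.005,"az":0},{"x":0.003,"y":0,"z":-0.006,"ax":0,"ay":0,"az":0},{"x":0,"y":0,"z":0,"ax":0,"ay":0,"az":0},{"x":0,"y":0,"z":0,"ax":0,"ay":0,"az":0},{"x":0,"y":0,"z":0,"ax":0,"ay":0,"az":0},{"x":0,"y":0,"z":0,"ax":0,"ay":0,"az":0},{"x":0,"y":0,"z":0,"ax":0,"ay":0,"az":0}]' -1
python3 -c "
from h import *
O=np.array([639.5,-9.5,85])
s=arm.read_state();print(RY.inv().apply(s['position']-O).round(1))
go(O,yawdown(90))"
```

```text
clock: 17.9
position: [612.6, -8.4, 104.2]
ee_rot: [-0.694, 0.695, -0.136, 0.13]
contact_force: [-3.5, 4.3, 3.6]
gripper_width: 38.4
grasp_force: 63.0
[-15.3   1.1  29.3]
shift [ 0.135 -0.005 -0.096] turn [ 0.0045 -0.0595  0.0025] t 17.9 pos [612.6  -8.4 104.2] w 38.4 F [-3.5  4.3  3.6] j [ 0.28  0.34 -0.64  0.45 -0.25 -0.7 ]
```

```bash
python3 -m handwheel '[{"x":0,"y":0,"z":0,"ax":0,"ay":0,"az":0},{"x":0,"y":0,"z":0,"ax":0,"ay":0,"az":0},{"x":0,"y":0,"z":0,"ax":0,"ay":0,"az":0},{"x":0,"y":0,"z":0,"ax":0,"ay":0,"az":0},{"x":0,"y":0,"z":0,"ax":0,"ay":0,"az":0},{"x":0,"y":0,"z":0,"ax":0,"ay":0,"az":0},{"x":0,"y":0,"z":0,"ax":0,"ay":0,"az":0},{"x":0,"y":0,"z":0,"ax":0,"ay":0,"az":0}]' 0.45
python3 -m handwheel '[{"x":-0.02,"y":0,"z":0.05,"ax":0,"ay":0,"az":0},{"x":-0.03,"y":0,"z":0.08,"ax":0,"ay":0,"az":0},{"x":-0.04,"y":0,"z":0.1,"ax":0,"ay":0,"az":0},{"x":-0.04,"y":0,"z":0.1,"ax":0,"ay":0,"az":0},{"x":-0.04,"y":0,"z":0.1,"ax":0,"ay":0,"az":0},{"x":-0.04,"y":0,"z":0.1,"ax":0,"ay":0,"az":0},{"x":-0.04,"y":0,"z":0.1,"ax":0,"ay":0,"az":0},{"x":-0.04,"y":0,"z":0.1,"ax":0,"ay":0,"az":0}]' 0.45
python3 -c "
from h import *
go([533,-10,293],yawdown(90))
im=arm.get_image('wrist');cv2.imwrite('pics/w4.png',im[:,:,::-1])
p=arm.camera_params('wrist');O=np.array([639.5,-9.5,85])
for x in(-42,-20,0):print(proj('wrist',O+RY.apply([x,0,64]),p))
"
```

```text
clock: 18.7
position: [611.6, -9.1, 102.9]
ee_rot: [-0.694, 0.696, -0.135, 0.128]
contact_force: [0.2, 0.3, 0.3]
gripper_width: 62.0
grasp_force: 0.0
clock: 19.5
position: [553.1, -9.1, 249.7]
ee_rot: [-0.694, 0.696, -0.135, 0.129]
contact_force: [-0.1, -0.5, 0.6]
gripper_width: 62.1
grasp_force: 0.0
shift [-0.1   -0.005  0.216] turn [ 0.0049 -0.0615  0.0033] t 19.5 pos [553.1  -9.1 249.7] w 62.1 F [-0.1 -0.5  0.6] j [ 0.34  0.07 -0.49  0.22 -0.66 -0.5 ]
[312.73832068 200.15537728]
[287.82216883 200.78731775]
[264.74991395 201.40628713]
```

View pics/w4.png

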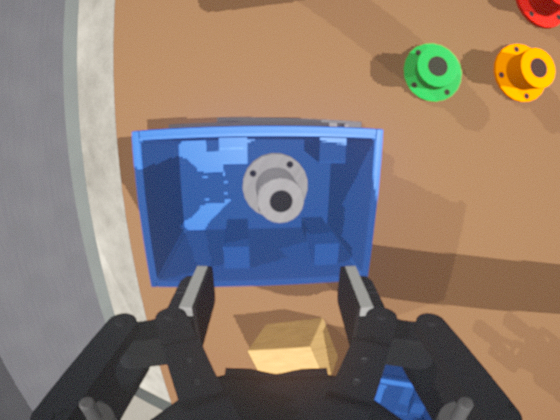

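The wrist view shows the hub standing upright on the bin floor between the posts (bore at (280,201), x≈-14 mm on the centre line). Next I'll go back to the upper bin, with the gripper turned the other way round.

```bash
python3 -m handwheel '[{"x":0,"y":0.1,"z":0,"ax":0,"ay":0.08,"az":0},{"x":0,"y":0.15,"z":0,"ax":0,"ay":0.08,"az":0},{"x":0,"y":0.15,"z":0,"ax":0,"ay":0.08,"az":0},{"x":-0.05,"y":0.1,"z":0,"ax":0,"ay":0,"az":-0.085},{"x":-0.05,"y":0.1,"z":0,"ax":0,"ay":0,"az":-0.085},{"x":-0.05,"y":0.1,"z":0,"ax":0,"ay":0,"az":-0.085},{"x":-0.05,"y":0.1,"z":0,"ax":0,"ay":0,"az":-0.085},{"x":-0.05,"y":0.1,"z":0,"ax":0,"ay":0,"az":-0.085}]' 1
python3 -m handwheel '[{"x":-0.04,"y":0.1,"z":-0.03,"ax":0,"ay":0,"az":-0.085},{"x":-0.04,"y":0.1,"z":-0.03,"ax":0,"ay":0,"az":-0.085},{"x":-0.04,"y":0.1,"z":-0.03,"ax":0,"ay":0,"az":-0.085},{"x":-0.04,"y":0.1,"z":-0.03,"ax":0,"ay":0,"az":-0.085},{"x":-0.04,"y":0.1,"z":-0.03,"ax":0,"ay":0,"az":-0.085},{"x":-0.04,"y":0.1,"z":-0.03,"ax":0,"ay":0,"az":-0.085},{"x":-0.04,"y":0.1,"z":-0.03,"ax":0,"ay":0,"az":-0.065},{"x":-0.02,"y":0,"z":-0.03,"ax":0,"ay":0,"az":0}]' 1
python3 -c "
from h import *
go([442,310,73],yawdown(0,False))
p=arm.camera_params('wrist')
im=arm.get_image('wrist');cv2.imwrite('pics/w5.png',im[:,:,::-1])
print([proj('wrist',X,p).round(0) for X in([442,310,100],[382,310,100],[502,310,100],[375.5,213.5,90],[375.5,406.5,90],[508.5,406.5,90],[508.5,213.5,90])])
"
```

```text
clock: 20.35
position: [503.1, 171.7, 248.4]
ee_rot: [-0.433, 0.901, -0.001, -0.005]
contact_force: [-0.2, 0.8, 0.5]
gripper_width: 85.3
grasp_force: 0.0
clock: 21.15
position: [443.2, 312.7, 200.2]
ee_rot: [0.0, 1.0, 0.001, -0.005]
contact_force: [0.8, -0.3, -0.7]
gripper_width: 85.5
grasp_force: 0.0
shift [-0.006 -0.014 -0.636] turn [-0.0017 -0.0058  0.0001] t 21.15 pos [443.2 312.7 200.2] w 85.5 F [ 0.8 -0.3 -0.7] j [ 0.91  0.27 -0.23 -0.01 -1.07 -2.47]
[array([271., 209.]), array([271., 133.]), array([271., 276.]), array([152., 128.]), array([391., 127.]), array([376., 274.]), array([168., 274.])]
```

View pics/w5.png

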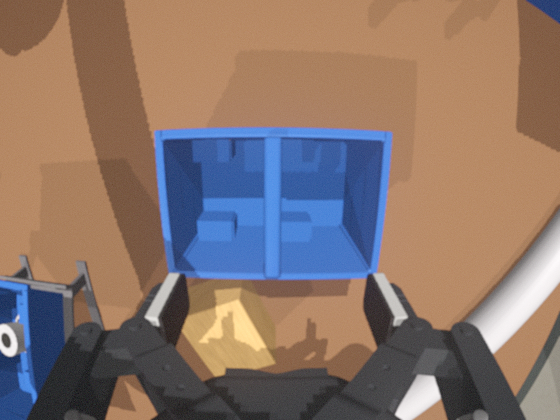

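The wrist view shows the upper bin standing level, with its bar at u≈272 against a predicted 271. I'll descend, grip and lift.

```bash
python3 -m handwheel '[{"x":-0.004,"y":-0.012,"z":-0.08,"ax":0,"ay":-0.006,"az":0},{"x":0,"y":0,"z":-0.12,"ax":0,"ay":0,"az":0},{"x":0,"y":0,"z":-0.12,"ax":0,"ay":0,"az":0},{"x":0,"y":0,"z":-0.12,"ax":0,"ay":0,"az":0},{"x":0,"y":0,"z":-0.1,"ax":0,"ay":0,"az":0},{"x":0,"y":0,"z":-0.07,"ax":0,"ay":0,"az":0},{"x":0,"y":0,"z":-0.026,"ax":0,"ay":0,"az":0},{"x":0,"y":0,"z":0,"ax":0,"ay":0,"az":0}]' 1
python3 -m handwheel '[{"x":0,"y":0,"z":0,"ax":0,"ay":0,"az":0},{"x":0,"y":0,"z":0,"ax":0,"ay":0,"az":0},{"x":0,"y":0,"z":0,"ax":0,"ay":0,"az":0},{"x":0,"y":0,"z":0,"ax":0,"ay":0,"az":0},{"x":0,"y":0,"z":0,"ax":0,"ay":0,"az":0},{"x":0,"y":0,"z":0,"ax":0,"ay":0,"az":0},{"x":0,"y":0,"z":0,"ax":0,"ay":0,"az":0},{"x":0,"y":0,"z":0,"ax":0,"ay":0,"az":0}]' -1
python3 -c "
from h import *
go([442,310,73],yawdown(0,False))"
python3 -m handwheel '[{"x":0,"y":0,"z":0.04,"ax":0,"ay":0,"az":0},{"x":0,"y":0,"z":0.1,"ax":0,"ay":0,"az":0},{"x":0,"y":0,"z":0.15,"ax":0,"ay":0,"az":0},{"x":0,"y":0,"z":0.2,"ax":0,"ay":0,"az":0},{"x":0,"y":0,"z":0.2,"ax":0,"ay":0,"az":0},{"x":0,"y":0,"z":0.2,"ax":0,"ay":0,"az":0},{"x":0,"y":0,"z":0.15,"ax":0,"ay":0,"az":0},{"x":0,"y":0,"z":0.06,"ax":0,"ay":0,"az":0}]' -1
python3 -c "
from h import *
O=np.array([639.5,-9.5,85])
print(O+147*N)
go(O+247*N,yawdown(90,False))"
```

```text
clock: 22.0
position: [442.8, 307.7, 73.2]
ee_rot: [0.001, 1.0, 0.001, -0.0]
contact_force: [-0.5, 0.1, 0.5]
gripper_width: 85.1
grasp_force: 0.0
clock: 22.8
position: [443.1, 309.0, 74.3]
ee_rot: [0.001, 1.0, 0.002, 0.001]
contact_force: [-0.8, 0.2, 4.5]
gripper_width: 13.4
grasp_force: 59.0
shift [-0.006  0.005 -0.006] turn [-0.0022  0.0006  0.0009] t 22.8 pos [443.1 309.   74.3] w 13.4 F [-0.8  0.2  4.5] j [ 0.91  0.41 -0.4  -0.   -0.75 -2.48]
clock: 23.6
position: [443.1, 308.7, 296.3]
ee_rot: [0.001, 1.0, 0.003, 0.001]
contact_force: [0.1, 0.4, -3.9]
gripper_width: 13.1
grasp_force: 58.8
[572.76339654  -9.5        215.97795906]
shift [ 0.421 -1.591  0.044] turn [-0.004  -0.0014  1.001 ] t 23.6 pos [443.1 308.7 296.3] w 13.1 F [ 0.1  0.4 -3.9] j [ 0.91  0.2  -0.09 -0.   -1.28 -2.48]
```

```bash
python3 -m handwheel '[{"x":0.026,"y":-0.06,"z":0.003,"ax":0,"ay":0,"az":0.0625},{"x":0.026,"y":-0.1,"z":0.003,"ax":0,"ay":0,"az":0.0625},{"x":0.026,"y":-0.1,"z":0.003,"ax":0,"ay":0,"az":0.0625},{"x":0.026,"y":-0.11,"z":0.003,"ax":0,"ay":0,"az":0.0625},{"x":0.026,"y":-0.11,"z":0.003,"ax":0,"ay":0,"az":0.0625},{"x":0.026,"y":-0.11,"z":0.003,"ax":0,"ay":0,"az":0.0625},{"x":0.026,"y":-0.11,"z":0.003,"ax":0,"ay":0,"az":0.0625},{"x":0.026,"y":-0.11,"z":0.003,"ax":0,"ay":0,"az":0.0625}]' -1
python3 -m handwheel '[{"x":0.026,"y":-0.11,"z":0.003,"ax":0,"ay":0,"az":0.0625},{"x":0.026,"y":-0.11,"z":0.003,"ax":0,"ay":0,"az":0.0625},{"x":0.026,"y":-0.11,"z":0.003,"ax":0,"ay":0,"az":0.0625},{"x":0.026,"y":-0.11,"z":0.003,"ax":0,"ay":0,"az":0.0625},{"x":0.026,"y":-0.11,"z":0.003,"ax":0,"ay":0,"az":0.0625},{"x":0.026,"y":-0.1,"z":0.003,"ax":0,"ay":0,"az":0.0625},{"x":0.026,"y":-0.08,"z":0.003,"ax":0,"ay":0,"az":0.0625},{"x":0.026,"y":-0.05,"z":0.003,"ax":0,"ay":0,"az":0.0625}]' -1
python3 -m handwheel '[{"x":0,"y":0,"z":0,"ax":0,"ay":-0.05,"az":0},{"x":0,"y":0,"z":0,"ax":0,"ay":-0.05,"az":0},{"x":0,"y":0,"z":0,"ax":0,"ay":-0.05,"az":0},{"x":0,"y":0,"z":0,"ax":0,"ay":-0.05,"az":0},{"x":0,"y":0,"z":0,"ax":0,"ay":-0.05,"az":0},{"x":0,"y":0,"z":0,"ax":0,"ay":-0.05,"az":0},{"x":0,"y":0,"z":0,"ax":0,"ay":0,"az":0},{"x":0,"y":0,"z":0,"ax":0,"ay":0,"az":0}]' -1
python3 -c "
from h import *
O=np.array([639.5,-9.5,85])
s=arm.read_state();print(RY.inv().apply(s['position']-O).round(1))
go(O+247*N,yawdown(90))"
```

```text
clock: 24.4
position: [483.2, 145.1, 296.0]
ee_rot: [-0.384, 0.923, 0.001, -0.003]
contact_force: [0.7, -0.1, -3.6]
gripper_width: 13.0
grasp_force: 58.8
clock: 25.2
position: [524.7, -10.8, 300.8]
ee_rot: [0.707, -0.707, -0.003, 0.003]
contact_force: [0.0, 0.4, -4.1]
gripper_width: 12.9
grasp_force: 58.8
clock: 26.0
position: [524.9, -9.9, 301.7]
ee_rot: [-0.688, 0.689, -0.163, 0.162]
contact_force: [0.8, -0.0, -2.6]
gripper_width: 13.4
grasp_force: 59.2
[ -3.7  -0.4 245.1]
shift [0.012 0.002 0.017] turn [ 0.0002 -0.0045  0.001 ] t 26.0 pos [524.9  -9.9 301.7] w 13.4 F [ 0.8 -0.  -2.6] j [ 0.38 -0.06 -0.54  0.27 -0.67 -0.56]
```

```bash
python3 -m handwheel '[{"x":0.009,"y":0,"z":0.005,"ax":0,"ay":-0.004,"az":0},{"x":0.029,"y":0,"z":-0.0573,"ax":0,"ay":0,"az":0},{"x":0.029,"y":0,"z":-0.0573,"ax":0,"ay":0,"az":0},{"x":0.029,"y":0,"z":-0.0573,"ax":0,"ay":0,"az":0},{"x":0.029,"y":0,"z":-0.0573,"ax":0,"ay":0,"az":0},{"x":0.029,"y":0,"z":-0.0573,"ax":0,"ay":0,"az":0},{"x":0.0145,"y":0,"z":-0.0286,"ax":0,"ay":0,"az":0},{"x":0,"y":0,"z":0,"ax":0,"ay":0,"az":0}]' -1
python3 -c "
from h import *
O=np.array([639.5,-9.5,85])
s=arm.read_state();print(RY.inv().apply(s['position']-O).round(1))
go(O+147*N,yawdown(90))
im=arm.get_image('side')[155:275,195:355,::-1];cv2.imwrite('pics/s6.png',cv2.resize(im,(800,600),interpolation=2))"
```

```text
clock: 26.8
position: [560.2, -9.7, 240.1]
ee_rot: [-0.687, 0.688, -0.166, 0.165]
contact_force: [0.4, 0.2, -3.4]
gripper_width: 12.8
grasp_force: 59.1
[ -0.2  -0.2 174.2]
shift [ 0.063  0.001 -0.121] turn [0.0001 0.0009 0.0013] t 26.8 pos [560.2  -9.7 240.1] w 12.8 F [ 0.4  0.2 -3.4] j [ 0.34  0.06 -0.61  0.34 -0.48 -0.61]
```

View pics/s6.png

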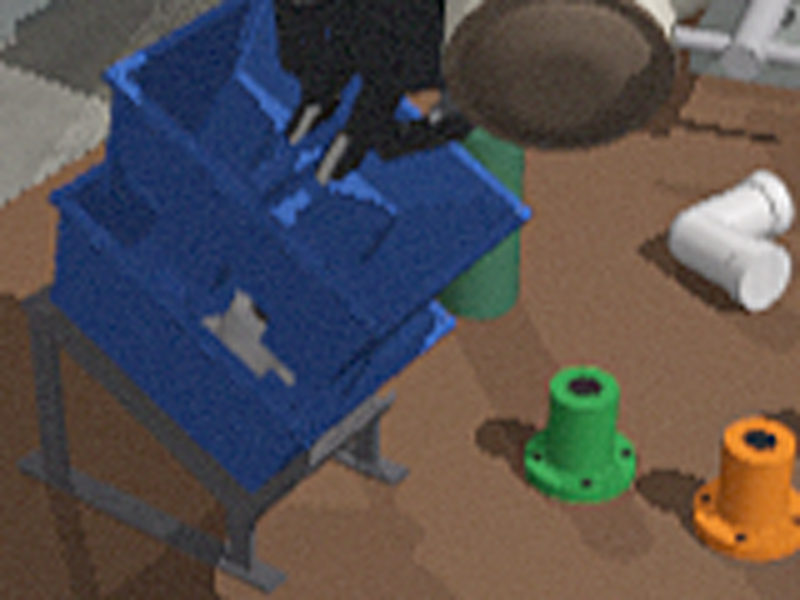

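The side view shows the upper bin parallel above the lower one, with the hub standing inside. I'll set it down slowly.

```bash
python3 -m handwheel '[{"x":0.0136,"y":0,"z":-0.0267,"ax":0,"ay":0,"az":0},{"x":0.0136,"y":0,"z":-0.0267,"ax":0,"ay":0,"az":0},{"x":0.0136,"y":0,"z":-0.0267,"ax":0,"ay":0,"az":0},{"x":0.0034,"y":0,"z":-0.0067,"ax":0,"ay":0,"az":0},{"x":0.0034,"y":0,"z":-0.0067,"ax":0,"ay":0,"az":0},{"x":0.0034,"y":0,"z":-0.0067,"ax":0,"ay":0,"az":0},{"x":0,"y":0,"z":0,"ax":0,"ay":0,"az":0},{"x":0,"y":0,"z":0,"ax":0,"ay":0,"az":0}]' -1
python3 -m handwheel '[{"x":0.0034,"y":0,"z":-0.0067,"ax":0,"ay":0,"az":0},{"x":0.0034,"y":0,"z":-0.0067,"ax":0,"ay":0,"az":0},{"x":0.0034,"y":0,"z":-0.0067,"ax":0,"ay":0,"az":0},{"x":0,"y":0,"z":0,"ax":0,"ay":0,"az":0},{"x":0,"y":0,"z":0,"ax":0,"ay":0,"az":0},{"x":0,"y":0,"z":0,"ax":0,"ay":0,"az":0},{"x":0,"y":0,"z":0,"ax":0,"ay":0,"az":0},{"x":0,"y":0,"z":0,"ax":0,"ay":0,"az":0}]' -1
python3 -c "
from h import *
O=np.array([639.5,-9.5,85])
s=arm.read_state();print(RY.inv().apply(s['position']-O).round(1))
go(O+147*N,yawdown(90))"
```

```text
clock: 27.65
position: [569.9, -9.5, 221.4]
ee_rot: [-0.687, 0.688, -0.166, 0.167]
contact_force: [0.9, -0.1, -4.1]
gripper_width: 12.8
grasp_force: 59.1
clock: 28.45
position: [571.9, -9.5, 217.3]
ee_rot: [-0.687, 0.688, -0.166, 0.167]
contact_force: [-0.5, 0.1, -3.1]
gripper_width: 13.1
grasp_force: 59.2
[-1.000e-01 -0.000e+00  1.485e+02]
shift [ 0.004  0.    -0.006] turn [-0.0005  0.0025  0.0009] t 28.45 pos [571.9  -9.5 217.3] w 13.1 F [-0.5  0.1 -3.1] j [ 0.33  0.1  -0.64  0.38 -0.4  -0.65]
```

```bash
python3 -m handwheel '[{"x":0.0023,"y":0,"z":-0.0045,"ax":0,"ay":0,"az":0},{"x":0.0023,"y":0,"z":-0.0045,"ax":0,"ay":0,"az":0},{"x":0.0023,"y":0,"z":-0.0045,"ax":0,"ay":0,"az":0},{"x":0,"y":0,"z":0,"ax":0,"ay":0,"az":0},{"x":0,"y":0,"z":0,"ax":0,"ay":0,"az":0},{"x":0,"y":0,"z":0,"ax":0,"ay":0,"az":0},{"x":0,"y":0,"z":0,"ax":0,"ay":0,"az":0},{"x":0,"y":0,"z":0,"ax":0,"ay":0,"az":0}]' -1
python3 -c "
from h import *
O=np.array([639.5,-9.5,85])
s=arm.read_state();print(RY.inv().apply(s['position']-O).round(1))
go(O+147*N,yawdown(90))"
```

```text
clock: 29.25
position: [573.0, -9.3, 216.7]
ee_rot: [-0.687, 0.687, -0.167, 0.167]
contact_force: [-13.3, 4.3, 10.1]
gripper_width: 12.7
grasp_force: 61.7
[  0.5   0.2 147.5]
shift [-0.001 -0.001 -0.003] turn [-0.0006  0.004   0.0006] t 29.25 pos [573.   -9.3 216.7] w 12.7 F [-13.3   4.3  10.1] j [ 0.32  0.11 -0.64  0.39 -0.4  -0.65]
```

```bash
python3 -m handwheel '[{"x":0,"y":0,"z":0,"ax":0,"ay":0,"az":0},{"x":0,"y":0,"z":0,"ax":0,"ay":0,"az":0},{"x":0,"y":0,"z":0,"ax":0,"ay":0,"az":0},{"x":0,"y":0,"z":0,"ax":0,"ay":0,"az":0},{"x":0,"y":0,"z":0,"ax":0,"ay":0,"az":0},{"x":0,"y":0,"z":0,"ax":0,"ay":0,"az":0},{"x":0,"y":0,"z":0,"ax":0,"ay":0,"az":0},{"x":0,"y":0,"z":0,"ax":0,"ay":0,"az":0}]' 0.5
python3 -m handwheel '[{"x":-0.015,"y":0,"z":0.03,"ax":0,"ay":0,"az":0},{"x":-0.03,"y":0,"z":0.06,"ax":0,"ay":0,"az":0},{"x":-0.04,"y":0,"z":0.08,"ax":0,"ay":0,"az":0},{"x":-0.04,"y":0,"z":0.08,"ax":0,"ay":0,"az":0},{"x":-0.04,"y":0,"z":0.08,"ax":0,"ay":0,"az":0},{"x":-0.04,"y":0,"z":0.08,"ax":0,"ay":0,"az":0},{"x":-0.04,"y":0,"z":0.08,"ax":0,"ay":0,"az":0},{"x":-0.04,"y":0,"z":0.08,"ax":0,"ay":0,"az":0}]' 0.5
python3 -c "
from h import *
O=np.array([639.5,-9.5,85]);go(O,yawdown(90))
p=arm.camera_params('wrist');im=arm.get_image('wrist');cv2.imwrite('pics/w7.png',im[:,:,::-1])
print([proj('wrist',O+RY.apply([x,y,164]),p).round(0) for x,y in((96,66),(96,-66),(-96,-66),(-96,66))],proj('wrist',O+RY.apply([0,0,174]),p).round(0))
"
```

```text
clock: 30.05
position: [573.3, -9.5, 214.4]
ee_rot: [-0.687, 0.688, -0.166, 0.167]
contact_force: [0.1, -0.8, -0.1]
gripper_width: 64.3
grasp_force: 0.0
clock: 30.85
position: [515.6, -9.5, 329.7]
ee_rot: [-0.687, 0.688, -0.166, 0.167]
contact_force: [0.2, 0.0, -0.5]
gripper_width: 63.9
grasp_force: 0.0
shift [ 0.619 -0.    -1.224] turn [-0.0008  0.0028  0.0007] t 30.85 pos [515.6  -9.5 329.7] w 63.9 F [ 0.2  0.  -0.5] j [ 0.39 -0.1  -0.51  0.26 -0.74 -0.55]
[array([175., 274.]), array([159., 129.]), array([398., 129.]), array([382., 274.])] [279. 210.]
```

View pics/w7.png

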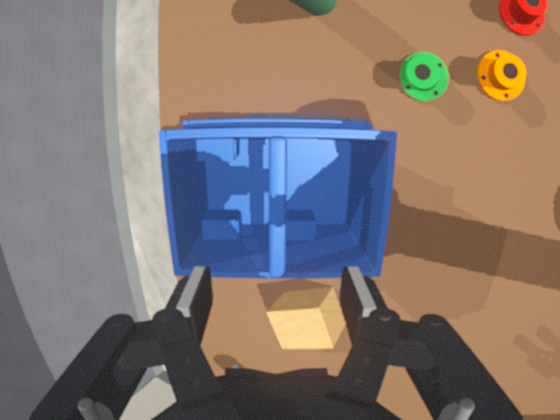

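The wrist view shows the stacked bin's rim corners at (175,275), (160,132), (395,132) and (382,275), within 3 px of prediction. Its pockets at u≈220 and 298 confirm the half turn. I'll hand in.

```bash
python3 -c "
from bench import arm
print(arm.job_done())"
```

```text
the job is handed in; nothing more can be done
None
```

The job is handed in at about 31 s of the 72 s allowed: the hub stands on its flange in the lower bin, and the upper bin, turned half a turn, rests flat on the ledges above it; the last wrist picture matched the predicted pose within 3 px, but no verdict was returned.

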